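Rack spacers by length, then hold the bath lid at 60 degrees

ROBOT

A 6-joint arm with a two-finger parallel gripper is mounted at the origin on a cart in front of the work surface, level with it; the furniture and walls round the work are solid. World frame = base frame: x ahead of the robot, y to its left, z up, the work surface at z = 0. Lengths are in mm, angles in rad, forces in N, time in s.
With the tool pointing down it reaches from about 300 to 825 mm from the base axis. Payload 5.4 kg.
Tool frame: the origin (TCP) lies at the very end of the fingers, on their centre line; the grasp point (between the pads) lies behind it (arm.grasp_offset is the z of the grasp point in the tool frame, in mm); z points along the fingers, y is the direction in which the jaws open and shut (so a half turn about z gives the same grasp; the last joint's range is limited). The gripper opens to 92 mm and grips with 3 to 60 N. Pads are 20 mm wide; open, the fingers measure 128 mm over their backs; the gripper's body (75 mm by 189 mm) begins 69 mm behind the grasp point.
Start: joints at [1.125, 0.158, 1.597, -0, 1.386, -0.21], TCP at [134.343, 559.069, 214.601] pointing down, gripper open.
Joint ranges: [-2.91, 2.91], [-0.94, 2.29], [0.18, 2.7], [-1.29, 4.43], [0.17, 2.64], [-3, 3]. Speed limits (rad/s): [2.57, 2.57, 3.14, 3.14, 3.14, 3.14].

INTERFACE

Orientations are given as a 3x3 rotation matrix whose columns are the frame's x, y, z axes.
In Python, from bench import arm gives the robot as it stands.
- The arm moves only by the tool servo_tool, never from a script. Its argument "moves" is one flat list of numbers, 7 for each row, row after row: the turn, a rotation vector about the world's x, y, z in rad, then the shift along the world's x, y, z in m, then the closure, from -1 (fully open) to 1 (shut). In form: [ax, ay, az, tx, ty, tz, grip, ax, ay, az, tx, ty, tz, grip, ...]. A call has 1 to 12 rows; each row is the pose to reach, as a shift and turn from the pose measured when the call began; what a row does not reach only later rows make up. A row lasts 1/8 s, in which the tool goes at most 62.5 mm and 10.7 degrees, less where a joint would pass 70% of its speed; a pose out of reach is approached as far as the arm can. A call with a gripper value outside its range is refused whole. The fingers move at their own pace and stop on an object; the grip force is fixed at half the most. Time passes only in rows, so rows that repeat a pose let the fingers close. It gives the time, the measured TCP pose, the force and the opening at its end, in the units of the state.
- arm.get_obs(): the state, without advancing time (a new reading comes with each control period).
- arm.camera(name): name is "scene" or "side" or "wrist"; returns a dict with "color" (400x640x3 uint8, red, green, blue), "mtx" (3x3 intrinsics, pixels), "rvec" (rotation vector, rad) and "tvec" (3), from world to camera coordinates, as OpenCV has them. Camera axes: x right, y down, z forward; pixel columns grow to the right and rows downward; lengths in mm; the calibration is good to about 2 mm. A picture is of the moment at which its call begins. There is no depth.
- arm.sign_off(): hands the job in, once; it reports no verdict.
The state is a dict: "time": time; "joint_positions": joint angles; "joint_velocities": joint speeds; "joint_efforts": joint torques, N m; "eef_pos": TCP position; "eef_rot": TCP orientation; "wrist_force": force on the tool from outside, world axes, zero at the start; "ft_torque": the same for the moment, N m; "finger_gap": opening from 0.0 (shut) to 1.0 (fully open).
Only numpy, scipy, OpenCV 4.12 (cv2) and the standard library are available. Lean on these libraries where they do the work, as an engineer would, in place of code of your own. Each camera call takes 0.05 s, during which the arm holds its last target. There are 200 camera calls.

TASK

Get the dipping rack ready and open the cleaning bath for it: first stand the two loose steel spacers in the rack, each fully down in an empty well of the row that holds spacers of its own length. Then pinch the lift tab on the front of the bath's lid, raise the lid to 60 degrees from shut (within 6 degrees) and finish still holding it there by the tab, steady, for a colleague to lower the rack in. The lid falls shut by itself, so do not let it drop, and leave the other things on the bench where they stand.

Things in the scene. Friction and masses are not known exactly. Their poses are not given: they have to be found in the camera images.
- spacer_long: loose solid steel spacer, a plain cylinder 16 mm in diameter and 65 mm long (about 0.1 kg), standing upright on the bench near the rack; origin: centre of its underside, z along its axis
- spacer_short: loose steel spacer of the same look, 16 mm in diameter but 45 mm long (about 0.07 kg), standing upright on the bench; origin: centre of its underside, z along its axis
- rack: fixed steel tray 98 x 108 x 4 mm on the bench, carrying the two row blocks side by side, to the right of the bath as seen from its front; origin: centre of its underside, y along the rows, x across them. Beyond its -y side stands a tall incubator (0.58 m high): its nearest corner is at about world x 0.56, y -0.14 and its near side runs from there at 45 degrees, away and to the left
- row_long: fixed white block 34 x 100 x 45 mm on the tray (top 49 mm over the bench), row for 65 mm spacers: 3 wells, 18.5 mm dia, 35 mm deep, 30 mm apart along its y. The +y well holds a fixed 65 mm spacer standing 30 mm out. A seated spacer's underside is 10 mm above the block's. Which block is nearer changes; row centre lines are 52 mm apart. Origin: centre of underside
- row_short: fixed white block of the same outer size beside it, row for 45 mm spacers: 3 wells, 18.5 mm dia but only 15 mm deep, laid out alike. The +y well holds a fixed 45 mm spacer, also standing 30 mm out. A seated spacer's underside is 30 mm above the block's. Origin: centre of underside
- row_long_hole1 (a point): middle well of the long row, empty: centre of its mouth, at the block's top face; z up
- row_long_hole2 (a point): end well (-y end) of the long row, empty: centre of its mouth
- row_short_hole1 (a point): middle well of the short row, empty: centre of its mouth
- row_short_hole2 (a point): end well (-y end) of the short row, empty: centre of its mouth
- bath: fixed steel cleaning bath, open box 124 (x) x 134 (y) x 85 mm high with a dial on its front; origin: centre of its underside, -x is its front (it faces the bench's front edge), y runs along its lid's hinge. Beyond its +y side stands a microscope up to 0.43 m high; its head overhangs near world x 0.2 to 0.26, y 0.25 to 0.35, from 0.2 m up: keep the arm clear of it
- bath_lid (a joint): angle of the bath's flat steel lid, rad: 0 shut (level), grows as the front edge rises; 60 degrees is 1.047; stop at 1.75. The hinge has next to no friction: below about 90 degrees the lid falls shut when let go. About 0.25 kg in all; 1 to 2 N at the tab lifts it
- lid_hinge (a point): point on the lid's hinge axis, which runs along the bath's y through the far rim, 65 mm behind the bath's centre and 87 mm above the bench, midway along the lid
- lift_tab: black tab fixed to the middle of the lid's front edge: a level tongue 16 mm wide (along the bath's y), 12 mm thick, standing out about 40 mm, its end 22 mm wide; free all round, so it can be pinched across its width from above, and it turns between the finger pads as the lid swings. Origin: on the tongue, 132 mm from the hinge axis
- tab_grip (a point): the place to pinch: middle of the tongue, 148 mm from the hinge axis, about 90 mm above the bench when shut
- petri_0: bystander: round culture dish with lid, 70 dia x 15 high mm; origin: centre of its underside; to be left alone
- oil_bottle: bystander: small brown bottle, 31 dia x 73 high mm; origin: centre of its underside; to be left alone
- cover_slips: bystander: small flat carton, 35x34x14 mm; origin: centre of its underside; to be left alone
- objective_can: bystander: black screw canister, 36 dia x 60 high mm; origin: centre of its underside; to be left alone
- slide_pack_a: bystander: white carton, 32x82x54 high mm; origin: centre of its underside; to be left alone

How it is judged (in metres and radians):
On the way, in this order (a step that is already met when the one before it is completed fails the run):
1. both spacers stand fully down in empty wells of their own rows, released ((horizontal distance between spacer_long and row_long_hole1 below 0.004 m or horizontal distance between spacer_long and row_long_hole2 below 0.004 m) and z of spacer_long in the frame of row_long below 0.014 m and angle between each of spacer_long, spacer_short's own z axis and vertical below 0.12 rad and (horizontal distance between spacer_short and row_short_hole1 below 0.004 m or horizontal distance between spacer_short and row_short_hole2 below 0.004 m) and z of spacer_short in the frame of row_short below 0.034 m and contact force between the fingers and spacer_long below 0.1 N and contact force between the fingers and spacer_short below 0.1 N), for 0.2 s.
2. the lid is held by its tab at 60 degrees (value of joint bath_lid between 0.942 and 1.152 rad and contact force between the fingers and lift_tab above 0.5 N), for 0.2 s.
At the end, for the whole second after the job is handed in: Finished holding: lid still at 60 degrees from shut, within 6, fingers on its lift tab (over 0.5 N); each spacer upright (within 7 degrees) in a formerly empty well of its own row, within 4 mm of the well's centre and of its floor (all of step 2 and (horizontal distance between spacer_long and row_long_hole1 below 0.004 m or horizontal distance between spacer_long and row_long_hole2 below 0.004 m) and z of spacer_long in the frame of row_long below 0.014 m and angle between each of spacer_long, spacer_short's own z axis and vertical below 0.12 rad and (horizontal distance between spacer_short and row_short_hole1 below 0.004 m or horizontal distance between spacer_short and row_short_hole2 below 0.004 m) and z of spacer_short in the frame of row_short below 0.034 m and velocity of joint bath_lid between -0.1 and 0.1 rad/s); the arm keeps its last pose, push and grip.
It fails at once if the lid drops: it falls at more than 2.5 rad/s (velocity of joint bath_lid below -2.5 rad/s).
It fails at once if a bystander is moved by more than 30 mm (distance of any of petri_0, oil_bottle, cover_slips, objective_can, slide_pack_a from where it was at the start of the episode above 0.03 m).
It also fails if it takes over 64 s, if anything falls off the work surface, if the arm or the gripper's body presses on something with over 40 N, if the wrist force passes 120 N, or if a joint passes its speed limit or range.

## Working session

There is one attempt and no reset: what is moved stays moved. The work goes in short steps, Python scripts to look and compute and a tool call to move; the robot and the scene stay as the last step left them, time stands still between calls to the robot, and variables do not carry over. Pictures are saved under pics/ and viewed, about 8 in all and at most 12, crops included, and the job is handed in when it is done.

Besides the shell and the picture viewer there is one more tool, called in YAML: its name, and indented under it one key for each argument. servo_tool: Moves the arm, as the interface text tells. Its arguments: {"type":"object","properties":{"moves":{"type":"array"}},"required":["moves"]}

```bash
mkdir -p pics; ls
python3 - <<'E'
from bench import arm
import cv2
print(arm.get_obs(), arm.grasp_offset)
for n in ["scene","side","wrist"]:
    c=arm.camera(n); cv2.imwrite(f"pics/{n}0.png",c["color"][:,:,::-1])
    R=cv2.Rodrigues(c["rvec"])[0]; print(n,(-R.T@c["tvec"].reshape(3)).round(1),R[2].round(3),c["mtx"].round(1).tolist())
E
```

```text
pics
{'time': 0.0, 'joint_positions': array([ 1.12491243e+00,  1.59025358e-01,  1.59820431e+00,  1.40996962e-05,
        1.38622303e+00, -2.10122355e-01]), 'joint_velocities': array([-3.41920272e-05, -1.73426339e-03, -5.19254055e-04,  9.53552868e-04,
       -1.28276103e-03,  1.19878272e-03]), 'joint_efforts': array([ 2.13724299e-03, -3.85585606e+01, -3.22099757e+01,  7.02606188e-02,
        3.82021687e-02, -1.19611627e-04]), 'eef_pos': array([134.06502866, 558.51325966, 213.64623257]), 'eef_rot': array([[-9.72335968e-01,  2.33585321e-01, -8.14658704e-04],
       [ 2.33586397e-01,  9.72334613e-01, -1.67220853e-03],
       [ 4.01517489e-04, -1.81624169e-03, -9.99998270e-01]]), 'wrist_force': array([-0.19646723,  0.00475932, -0.21999245]), 'ft_torque': array([-0.02497494, -0.00228001, -0.05783775]), 'finger_gap': 0.9975282508327479} -18.700000000000003
scene [ 196.6 -265.3  817.2] [ 0.367  0.439 -0.82 ] [[435.8, 0.0, 326.3], [0.0, 435.8, 204.6], [0.0, 0.0, 1.0]]
side [280.  771.  695.8] [ 0.299 -0.703 -0.646] [[469.9, 0.0, 322.3], [0.0, 469.9, 196.7], [0.0, 0.0, 1.0]]
wrist [ 64.7 575.2 383. ] [ 0.248 -0.062 -0.967] [[279.2, 0.0, 318.2], [0.0, 279.2, 200.5], [0.0, 0.0, 1.0]]
```

View pics/scene0.png

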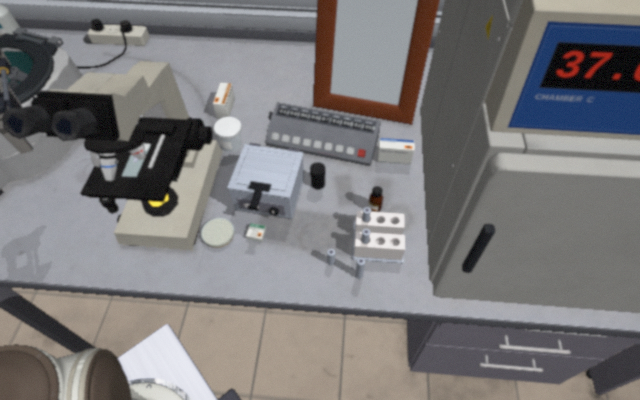

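View pics/side0.png

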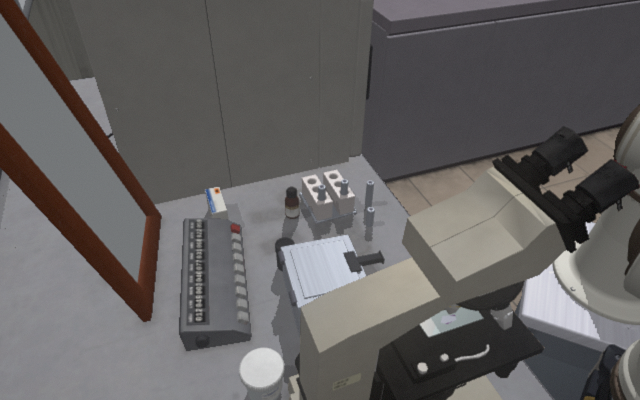

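The scene view shows the bath (lid about (268,165), tab about (258,195)), the rack blocks at about (380,220) and (380,240), and the loose spacers at (331,258) and (360,268). The side view shows the same things around (330,200), with the tab at (365,260). I'll enlarge these areas.

Run:
```python
import cv2
def crop(n,x0,y0,x1,y1,s,o):
    i=cv2.imread(f"pics/{n}0.png")[y0:y1,x0:x1]; i=cv2.resize(i,None,fx=s,fy=s,interpolation=cv2.INTER_CUBIC)
    for x in range(x0,x1,10): cv2.putText(i,str(x),((x-x0)*s,8),0,.35,(0,0,255),1); cv2.line(i,((x-x0)*s,10),((x-x0)*s,16),(0,0,255),1)
    for y in range(y0,y1,10): cv2.putText(i,str(y),(0,(y-y0)*s+4),0,.35,(0,0,255),1); cv2.line(i,(24,(y-y0)*s),(30,(y-y0)*s),(0,0,255),1)
    cv2.imwrite(f"pics/{o}.png",i)
crop("scene",320,200,420,285,7,"c1"); crop("scene",220,140,310,224,7,"c2"); crop("side",270,160,400,260,6,"c3")
```

```text
(no output)
```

View pics/c1.png

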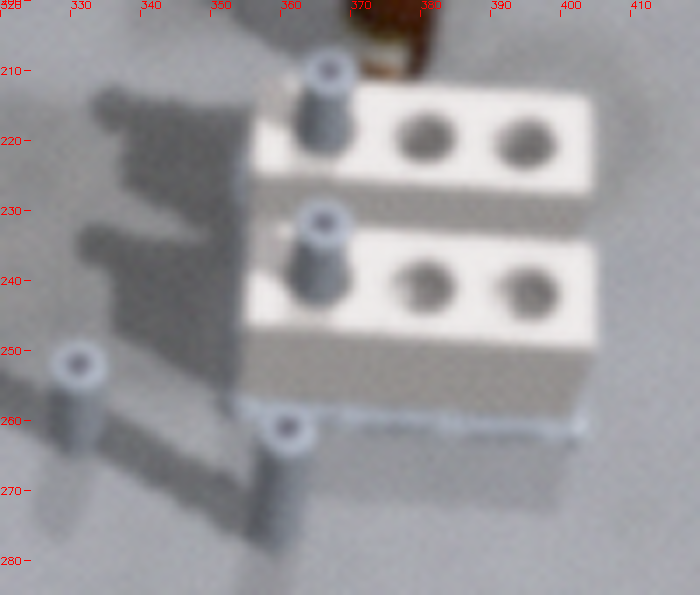

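View pics/c2.png

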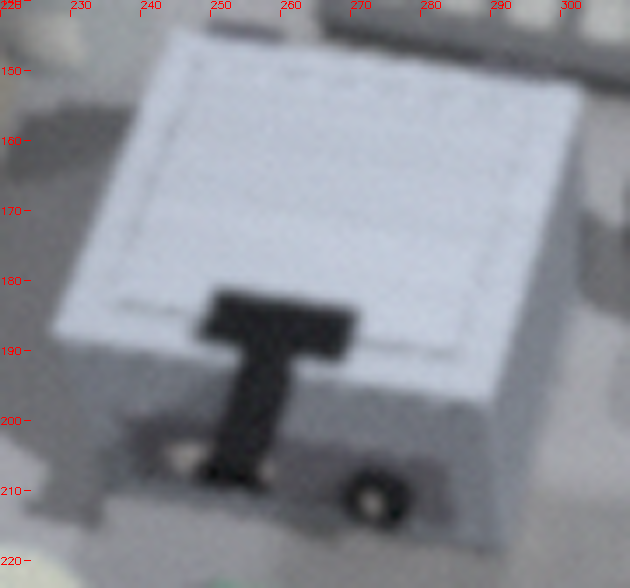

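View pics/c3.png

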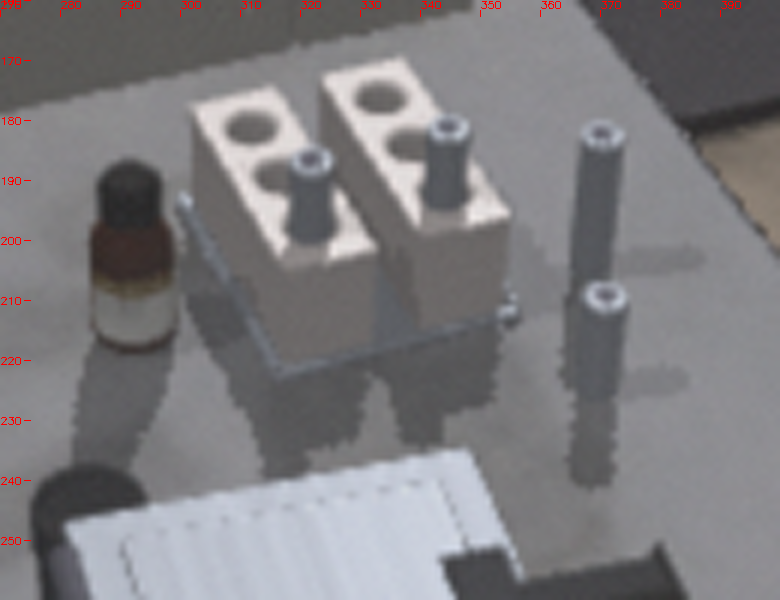

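The crops give these positions:
- **Scene:** loose spacer tops at A (331.1,252.0) and B (361.1,261.0). B is longer, so it is spacer_long. Wells at far row (380.9,219.7) and (395.1,220.6), near row (380.9,240.9) and (395.6,241.9). Tab end at (253.4,208).
- **Side:** the same items, with loose tops at B (370.3,182.5) and A (371,209.3).

Next I'll fit the poses.

```bash
cat > h.py <<'E'
from bench import arm
import cv2, numpy as np
def cal(n): c=arm.camera(n); return c
def proj(c,P): return cv2.projectPoints(np.float64(P).reshape(-1,3),c["rvec"],c["tvec"],c["mtx"],None)[0].reshape(-1,2)
def atz(c,uv,z):
    R=cv2.Rodrigues(c["rvec"])[0]; C=-R.T@np.ravel(c["tvec"]); d=R.T@np.linalg.inv(c["mtx"])@np.array([*uv,1.])
    return (C+d*(z-C[2])/d[2])[:2]
E
python3 - <<'E'
from h import *
from scipy.optimize import least_squares as LS
np.set_printoptions(precision=1,suppress=True)
S,D=cal("scene"),cal("side")
print("A(short)",atz(S,(331.1,252),45),atz(D,(371,209.3),45))
print("B(long)",atz(S,(361.1,261),65),atz(D,(370.3,182.5),65))
s={"fF":((367.1,210.3),79),"fN":((366.1,231.7),79),"F1":((380.9,219.7),49),"F2":((395.1,220.6),49),"N1":((380.9,240.9),49),"N2":((395.6,241.9),49)}
d={"fF":((321.8,186.7),79),"fN":((344.7,181.2),79),"F2":((312,181.2),49),"N2":((333.5,176.3),49)}
loc={"fF":(26,30),"fN":(-26,30),"F1":(26,0),"F2":(26,-30),"N1":(-26,0),"N2":(-26,-30)}
def fit(o,c):
    P=np.array([atz(c,*o[k]) for k in o]);L=np.array([loc[k] for k in o],float)
    def m(p): a=np.cos(p[2]),np.sin(p[2]); return L@np.array([[a[0],a[1]],[-a[1],a[0]]])+p[:2]
    r=LS(lambda p:(m(p)-P).ravel(),[*P.mean(0),0]); print("rack",r.x[:2],"yaw %.4f"%r.x[2]); print(dict(zip(o,map(list,P.round(1))))); print("resid",r.fun.reshape(-1,2).tolist() and r.fun)
fit(s,S);fit(d,D)
for u in [(245.4,144),(303.3,152.9),(290.3,197.1),(227.4,186.9)]: print("lid",atz(S,u,88))
for u in [(280.8,247),(347,235),(357.3,255.8)]: print("lid side",atz(D,u,88))
print("tab end",atz(S,(253.4,208),96),atz(S,(253.4,208),84))
E
```

```text
A(short) [474.8  53.5] [472.4  57.5]
B(long) [499.   -7.1] [496.5  -2.4]
rack [584.8  25.1] yaw 0.7836
{'fF': [np.float64(581.6), np.float64(65.5)], 'fN': [np.float64(545.0), np.float64(29.4)], 'F1': [np.float64(603.0), np.float64(42.8)], 'F2': [np.float64(624.1), np.float64(22.0)], 'N1': [np.float64(567.1), np.float64(6.0)], 'N2': [np.float64(588.2), np.float64(-14.9)]}
resid [ 0.5 -0.8  0.3 -1.4  0.3  0.7  0.3  0.2 -0.7  0.8 -0.6  0.5]
rack [582.   30.6] yaw 0.7853
{'fF': [np.float64(579.2), np.float64(70.4)], 'fN': [np.float64(542.6), np.float64(33.2)], 'F2': [np.float64(621.3), np.float64(27.6)], 'N2': [np.float64(584.8), np.float64(-8.7)]}
resid [-0.1 -0.1 -0.2  0.3  0.3  0.2 -0.  -0.3]
lid [491.  371.6]
lid [574.3 265.9]
lid [478.4 188. ]
lid [393.5 294.6]
lid side [572.6 266.7]
lid side [476.5 189.9]
lid side [441.4 230.3]
tab end [402.2 209.5] [405.7 217.4]
```

servo_tool:
  moves: [0,0,0,0,0,0.06,-1,0,0,0,0,0,0.12,-1,0,0,0,0,0,0.18,-1,0,0,0,0,0,0.24,-1,0,0,0,0,0,0.3,-1,0,0,0,0,0,0.3,-1]

```text
time: 1.0
eef_pos: [134.5, 559.6, 520.4]
eef_rot: [[-0.972, 0.234, 0.004], [0.234, 0.972, 0.009], [-0.002, 0.01, -1.0]]
wrist_force: [-0.6, 0.3, 0.7]
finger_gap: 1.0
```

servo_tool:
  moves: [0,0,-0.05,0.035,-0.05,0,-1,0,0,-0.1,0.07,-0.1,0,-1,0,0,-0.15,0.105,-0.15,0,-1,0,0,-0.2,0.14,-0.2,0,-1,0,0,-0.25,0.175,-0.25,0,-1,0,0,-0.3,0.21,-0.3,0,-1,0,0,-0.35,0.245,-0.35,0,-1,0,0,-0.4,0.28,-0.4,0,-1,0,0,-0.45,0.315,-0.45,0,-1,0,0,-0.5,0.35,-0.5,0,-1,0,0,-0.55,0.366,-0.53,0,-1,0,0,-0.55,0.366,-0.53,0,-1]

```text
time: 2.5
eef_pos: [501.1, 27.7, 517.7]
eef_rot: [[-0.704, 0.71, 0.004], [0.71, 0.704, 0.006], [0.002, 0.007, -1.0]]
wrist_force: [0.2, 0.1, -0.2]
finger_gap: 1.001
```

servo_tool:
  moves: [0,0,0,0.02,-0.01,-0.06,-1,0,0,0,0.04,-0.015,-0.12,-1,0,0,0,0.04,-0.015,-0.18,-1,0,0,0,0.04,-0.015,-0.24,-1,0,0,0,0.04,-0.015,-0.3,-1,0,0,0,0.04,-0.015,-0.36,-1,0,0,0,0.04,-0.015,-0.36,-1,0,0,0,0.04,-0.015,-0.36,-1]

```text
time: 3.5
eef_pos: [542.2, 13.2, 160.2]
eef_rot: [[-0.705, 0.709, 0.007], [0.709, 0.705, 0.006], [-0.001, 0.009, -1.0]]
wrist_force: [0.5, 0.7, 0.3]
finger_gap: 1.001
```

Run:
```python
from h import *
np.set_printoptions(precision=1,suppress=True)
c=cal("wrist"); cv2.imwrite("pics/w1.png",cv2.resize(c["color"][:,:,::-1],(800,500),interpolation=cv2.INTER_CUBIC))
cv2.imwrite("pics/w1raw.png",c["color"][:,:,::-1])
np.savez("w1.npz",**{k:c[k] for k in("rvec","tvec","mtx")})
o=arm.get_obs();print(o["eef_pos"])
R=o["eef_rot"]; CR=cv2.Rodrigues(c["rvec"])[0]; print(R.T@(-CR.T@np.ravel(c["tvec"])-o["eef_pos"]))
print("B,A top",proj(c,[[497.8,-4.8,65],[473.6,55.5,45]]), "tcp",proj(c,o["eef_pos"]))
r=np.sqrt(.5)
for x in(26,-26):
  print(x,proj(c,[[583.4+r*(x-y),27.8+r*(x+y),z] for y,z in((30,79),(0,49),(-30,49))]).tolist())
```

```text
[543.1  12.9 161.2]
[  71.8   -0.3 -168.4]
B,A top [[271.5 182.9]
 [298.  118.7]] tcp [[319.  241.3]]
26 [[388.3562412705499, 193.3196774516396], [379.42828533303117, 214.35290089112547], [377.9312520945633, 240.76153555741863]]
-26 [[332.09343694004133, 193.5758182269603], [330.1743302762213, 214.6066655310939], [329.9371283409317, 241.04499840396977]]
```

View pics/w1.png

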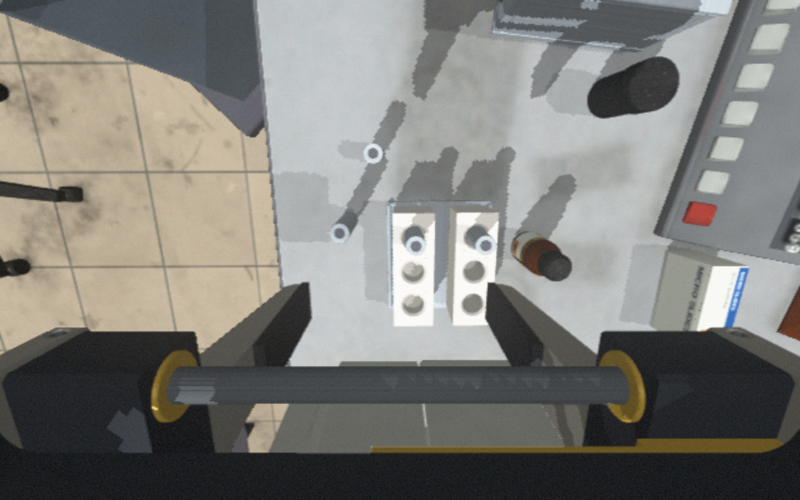

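The wrist view (800 px wide) shows the short spacer at (373,153), the long one at (340,233), the fixed spacers at (415,245) and (485,245), and empty wells at (413,270) and (413,303) for the near row, (473,270) and (473,303) for the far row. I'll crop in to compare well depths and get accurate centres.

Run:
```python
import cv2
s=5;x0,y0,x1,y1=262,150,402,265
i=cv2.imread("pics/w1raw.png")[y0:y1,x0:x1]; i=cv2.resize(i,None,fx=s,fy=s,interpolation=cv2.INTER_CUBIC)
cv2.imwrite("pics/c4.png",i)
```

```text
(no output)
```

View pics/c4.png

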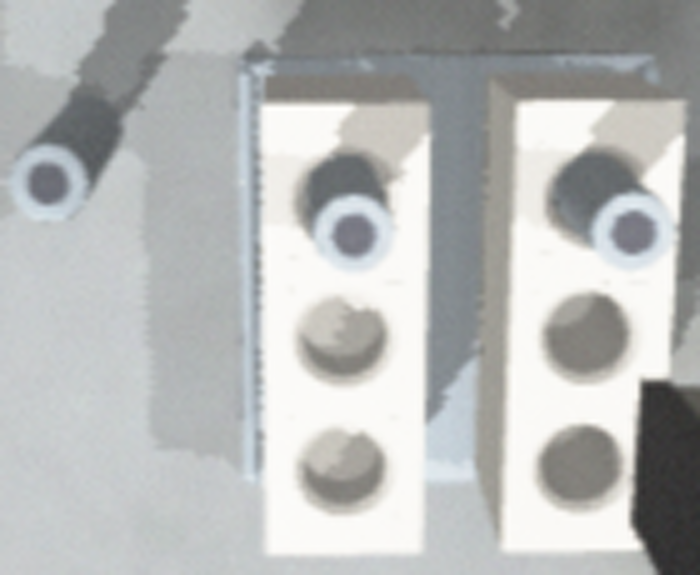

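Run:
```python
from h import *
np.set_printoptions(precision=1,suppress=True)
c=dict(np.load("w1.npz"))
for n,u,z in [("B",(271.4,186),65),("A",(298,122.2),45),("fN",(332.2,195.8),79),("fF",(388.2,195.6),79),("N1",(330,217.2),49),("N2",(329.8,243.2),49),("F1",(378.8,216.8),49),("F2",(377.6,242.6),49)]: print(n,atz(c,u,z))
r=np.sqrt(.5)
for n,u in (("N1",(330,217.2)),("F1",(378.8,216.8))):
  p=atz(c,u,49)
  for z in(49,34,14):
    q=proj(c,[[p[0]-r*k*9.25,p[1]+r*k*9.25,z] for k in(1,-1)]+[[p[0]+r*k*9.25,p[1]+r*k*9.25,z] for k in(1,-1)])
    print(n,z,"crop +y,-y,+x,-x edges",((q-[262,150]+.4)*5).round(0).tolist())
```

```text
B [499.8  -7.1]
A [475.9  53.1]
fN [545.4  29.2]
fF [582.1  65.9]
N1 [566.9   7.3]
N2 [587.9 -13.7]
F1 [603.3  43.9]
F2 [624.3  23.3]
N1 49 crop +y,-y,+x,-x edges [[342.0, 296.0], [342.0, 379.0], [386.0, 338.0], [298.0, 338.0]]
N1 34 crop +y,-y,+x,-x edges [[339.0, 277.0], [338.0, 356.0], [380.0, 316.0], [297.0, 317.0]]
N1 14 crop +y,-y,+x,-x edges [[335.0, 253.0], [334.0, 329.0], [374.0, 291.0], [295.0, 291.0]]
F1 49 crop +y,-y,+x,-x edges [[588.0, 294.0], [584.0, 377.0], [630.0, 336.0], [542.0, 336.0]]
F1 34 crop +y,-y,+x,-x edges [[573.0, 275.0], [569.0, 354.0], [613.0, 315.0], [530.0, 315.0]]
F1 14 crop +y,-y,+x,-x edges [[555.0, 251.0], [552.0, 327.0], [593.0, 289.0], [514.0, 290.0]]
```

Far wells fit a deep (35 mm) floor and near wells a shallow one, so far = long row and near = short row. Before choosing a well I'll check the arm's geometry against the incubator.

```bash
python3 - <<'E'
from h import *
np.set_printoptions(precision=3,suppress=True)
o=arm.get_obs(); e=o["eef_pos"]; print(o["joint_positions"], np.arctan2(e[1],e[0]), np.arctan2(o["eef_rot"][1,1],o["eef_rot"][0,1]))
c=dict(np.load("w1.npz")); print("bottle",atz(c,(444,212),73))
for z in (20,0): print("wall foot?",atz(c,(340,290),z))
E
python3 -c "
import cv2
i=cv2.imread('pics/w1raw.png');print(i.shape)"
```

```text
[-0.203  0.115  1.753  0.008  1.265 -0.988] 0.023762782059049994 0.7825236566783401
bottle [634.881  93.1  ]
wall foot? [652.276 -57.015]
wall foot? [662.726 -64.754]
(400, 640, 3)
```

servo_tool:
  moves: [-0.006,0.007,-0.15,-0.02,-0.01,-0.03,0.26,-0.006,0.007,-0.3,-0.043,-0.02,-0.04,0.26,-0.006,0.007,-0.345,-0.043,-0.02,-0.06,0.26,-0.006,0.007,-0.345,-0.043,-0.02,-0.06,0.26,-0.006,0.007,-0.345,-0.043,-0.02,-0.06,0.26]

```text
time: 4.18
eef_pos: [501.9, -7.4, 103.6]
eef_rot: [[-0.425, 0.905, 0.007], [0.905, 0.425, -0.004], [-0.006, 0.005, -1.0]]
wrist_force: [-0.8, -0.1, 1.0]
finger_gap: 0.481
```

```bash
cat >> h.py <<'E'
def rings(c,pred,rad,win=40,s=8):
    """bright ring / well circle nearest pred: Hough on an enlarged patch"""
    x,y=[int(round(v)) for v in pred]; g=cv2.cvtColor(c["color"],cv2.COLOR_RGB2GRAY)[y-win//2:y+win//2,x-win//2:x+win//2]
    g=cv2.resize(g,None,fx=s,fy=s,interpolation=cv2.INTER_CUBIC)
    h=cv2.HoughCircles(g,cv2.HOUGH_GRADIENT,1.5,30,param1=120,param2=15,minRadius=int(rad*s*.85),maxRadius=int(rad*s*1.15))
    if h is None: return None
    p=(h[0][:,:2]+.5)/s-.5+[x-win//2,y-win//2]; k=np.argsort(np.hypot(*(p-np.array(pred)).T))[:2]
    return p[k],h[0][k,2]/s
E
python3 - <<'E'
from h import *
np.set_printoptions(precision=1,suppress=True)
o=arm.get_obs(); print(o["eef_pos"],o["eef_rot"].round(3).tolist(),o["finger_gap"]*92)
c=cal("wrist"); cv2.imwrite("pics/w2.png",c["color"][:,:,::-1])
R=cv2.Rodrigues(c["rvec"])[0]
def look(n,P,r):
    pr=proj(c,P)[0]; dep=(R@np.array(P)+np.ravel(c["tvec"]))[2]; q=rings(c,pr,r*c["mtx"][0,0]/dep)
    print(n,pr,None if q is None else [atz(c,u,P[2]) for u in q[0]],q and q[1],r*c["mtx"][0,0]/dep)
look("B",[499.8,-7.1,65],8); look("A",[475.9,53.1,45],8)
look("N1",[566.9,7.3,49],9.25);look("F1",[603.3,43.9,49],9.25);look("fN",[545.4,29.2,79],8);look("fF",[582,65.9,79],8)
s=7;p=proj(c,[499.8,-7.1,65])[0].astype(int); i=c["color"][p[1]-40:p[1]+40,p[0]-50:p[0]+50,::-1]
print(p);cv2.imwrite("pics/c5.png",cv2.resize(i,None,fx=s,fy=s,interpolation=cv2.INTER_CUBIC))
E
```

```text
[501.9  -7.4 103.6] [[-0.425, 0.905, 0.007], [0.905, 0.425, -0.004], [-0.006, 0.005, -1.0]] 44.21213938345747
B [315.6 218.5] None None 10.213061832250546
A [320.5 132.9] None None 10.10646393935675
N1 [394.  229.5] None None 10.828438941893113
F1 [453.3 209.6] None None 11.033512328930483
fN [393.9 207. ] None None 11.06307721946488
fF [464.5 183. ] None None 11.311460507923082
[315 218]
```

View pics/c5.png

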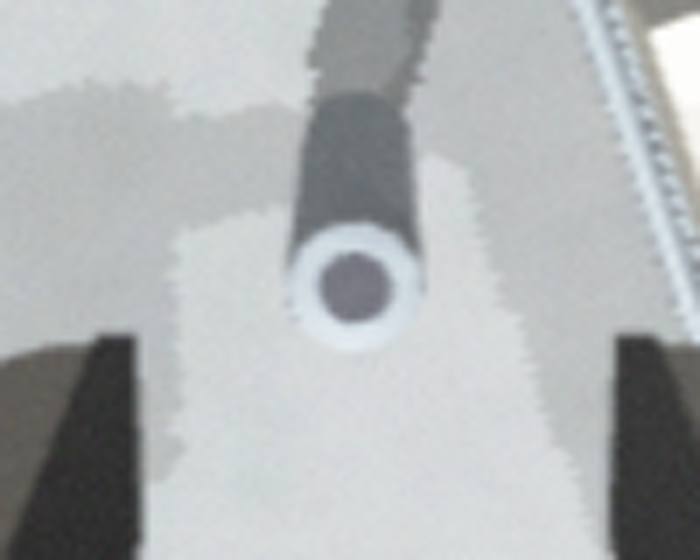

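servo_tool:
  moves: [0,0.006,0,-0.002,0,-0.02,0.3,0,0.006,0,-0.002,0,-0.03,0.3,0,0.006,0,-0.002,0,-0.045,0.3,0,0.006,0,-0.002,0,-0.064,0.3,0,0.006,0,-0.002,0,-0.064,0.3,0,0.006,0,-0.002,0,-0.064,0.3]

```text
time: 4.97
eef_pos: [500.0, -7.4, 39.4]
eef_rot: [[-0.425, 0.905, 0.001], [0.905, 0.425, -0.004], [-0.004, -0.001, -1.0]]
wrist_force: [-0.1, -0.3, 0.4]
finger_gap: 0.351
```

servo_tool:
  moves: [0,0,0,0,0,0,1,0,0,0,0,0,0,1,0,0,0,0,0,0,1,0,0,0,0,0,0,1]

```text
time: 5.48
eef_pos: [500.6, -7.5, 40.0]
eef_rot: [[-0.425, 0.905, 0.002], [0.905, 0.425, -0.004], [-0.004, -0.0, -1.0]]
wrist_force: [-0.0, 1.1, 3.4]
finger_gap: 0.164
```

servo_tool:
  moves: [0,0,0,0,0,0.05,1,0,0,0,0,0,0.1,1,0,0,0,0.035,0.018,0.1,1,0,0,0,0.07,0.035,0.1,1,0,0,0,0.103,0.051,0.1,1,0,0,0,0.103,0.051,0.06,1,0,0,0,0.103,0.051,0.045,1,0,0,0,0.103,0.051,0.045,1,0,0,0,0.103,0.051,0.045,1]

```text
time: 6.6
eef_pos: [603.3, 43.5, 85.2]
eef_rot: [[-0.424, 0.905, 0.001], [0.905, 0.424, -0.004], [-0.004, -0.0, -1.0]]
wrist_force: [1.4, 1.1, -3.1]
finger_gap: 0.164
```

Run:
```python
from h import *
np.set_printoptions(precision=1,suppress=True)
o=arm.get_obs(); e=o["eef_pos"]; print(e,o["eef_rot"].round(3).tolist(),o["finger_gap"]*92,o["wrist_force"])
c=cal("wrist"); cv2.imwrite("pics/w3.png",c["color"][:,:,::-1])
np.savez("w3.npz",**{k:c[k] for k in("rvec","tvec","mtx")})
p=proj(c,[603.3,43.9,49])[0].astype(int); x0,y0=p[0]-60,p[1]-50; i=c["color"][y0:y0+80,x0:x0+110,::-1]
print(x0,y0, "well",proj(c,[603.3,43.9,49]),"spacer top,bottom",proj(c,[[e[0],e[1],e[2]+25],[e[0],e[1],e[2]-40]]))
cv2.imwrite("pics/c6.png",cv2.resize(i,None,fx=7,fy=7,interpolation=cv2.INTER_CUBIC))
```

```text
[603.3  43.5  85.2] [[-0.424, 0.905, 0.001], [0.905, 0.424, -0.004], [-0.004, -0.0, -1.0]] 15.116665512149764 [ 1.4  1.1 -3.1]
258 170 well [[318.4 220.6]] spacer top,bottom [[318.  257. ]
 [318.1 219.4]]
```

View pics/c6.png

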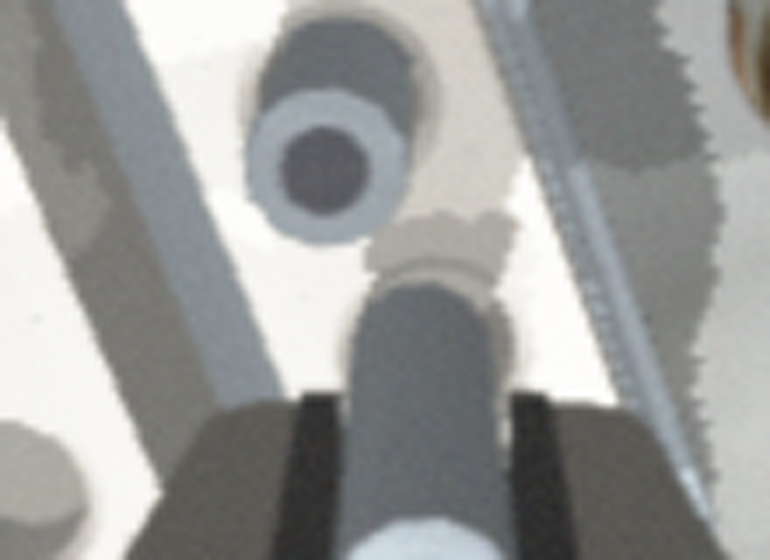

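The spacer's lower end is already inside the far-row well's rim. In the crop its foot arc is at (425,285), with the rim around it from x≈345 to 515. I'll lower it slowly.

servo_tool:
  moves: [0,0,0,0.0005,0.0003,-0.004,1,0,0,0,0.0005,0.0003,-0.008,1,0,0,0,0.0005,0.0003,-0.012,1,0,0,0,0.0005,0.0003,-0.012,1]

```text
time: 7.15
eef_pos: [603.5, 43.8, 72.9]
eef_rot: [[-0.424, 0.905, 0.001], [0.905, 0.424, -0.004], [-0.004, -0.001, -1.0]]
wrist_force: [-0.4, -0.1, -1.2]
finger_gap: 0.162
```

Now 16 mm into the well with no side force. I'll continue down to the floor (TCP about 54).

servo_tool:
  moves: [0,0,0,0,0,-0.005,1,0,0,0,0,0,-0.01,1,0,0,0,0,0,-0.015,1,0,0,0,0,0,-0.018,1,0,0,0,0,0,-0.018,1]

```text
time: 7.78
eef_pos: [603.4, 43.8, 54.6]
eef_rot: [[-0.424, 0.905, 0.0], [0.905, 0.424, -0.004], [-0.004, -0.001, -1.0]]
wrist_force: [-0.5, -0.4, -0.9]
finger_gap: 0.166
```

servo_tool:
  moves: [0,0,0,0,0,-0.001,1,0,0,0,0,0,-0.001,0.4,0,0,0,0,0,-0.001,0.3,0,0,0,0,0,-0.001,0.3,0,0,0,0,0,0.02,0.3,0,0,0,0,0,0.06,0.3,0,0,0,0,0,0.075,0.3,0,0,0,0,0,0.075,0.3]

```text
time: 8.78
eef_pos: [604.2, 43.7, 130.5]
eef_rot: [[-0.424, 0.905, 0.003], [0.905, 0.424, -0.004], [-0.005, 0.001, -1.0]]
wrist_force: [-0.2, -0.3, 0.4]
finger_gap: 0.349
```

Run:
```python
from h import *
np.set_printoptions(precision=1,suppress=True)
o=arm.get_obs(); e=o["eef_pos"]; print(o["time"],e,o["eef_rot"].round(3).tolist(),o["finger_gap"]*92)
c=cal("wrist"); cv2.imwrite("pics/w4.png",c["color"][:,:,::-1])
np.savez("w4.npz",**{k:c[k] for k in("rvec","tvec","mtx")})
print("F1 top79",proj(c,[603.3,43.9,79]),"fF",proj(c,[582,65.9,79]),"A",proj(c,[475.9,53.1,45]))
# dark disc centroids in the ring tops
g=cv2.cvtColor(c["color"],cv2.COLOR_RGB2GRAY)
for P in ([603.3,43.9,79],[582,65.9,79],[475.9,53.1,45]):
    x,y=proj(c,P)[0].round().astype(int); w=g[y-9:y+10,x-9:x+10]; 
    _,m=cv2.threshold(w,0,255,cv2.THRESH_OTSU|cv2.THRESH_BINARY_INV); n,l,s,ce=cv2.connectedComponentsWithStats(m); k=l[9,9]
    print(P,ce[k]+[x-9,y-9] if k else None,s[k,4],atz(c,ce[k]+[x-9,y-9],P[2]))
```

```text
8.775 [604.2  43.7 130.5] [[-0.424, 0.905, 0.003], [0.905, 0.424, -0.004], [-0.005, 0.001, -1.0]] 32.13019574807844
F1 top79 [[317.2 214.3]] fF [[304.8 179.9]] A [[191.7 135.5]]
[603.3, 43.9, 79] [316.7 213.8] 78 [602.7  44.1]
[582, 65.9, 79] [305.6 180.5] 81 [582.8  65.7]
[475.9, 53.1, 45] [191.9 135.5] 67 [476.1  53.2]
```

servo_tool:
  moves: [0,0.003,0,-0.05,0.004,0,0.1,0,0.003,0,-0.1,0.008,0,0.1,0,0.003,0,-0.128,0.0095,-0.02,0.1,0,0.003,0,-0.128,0.0095,-0.05,0.1,0,0.003,0,-0.128,0.0095,-0.08,0.1,0,0.003,0,-0.128,0.0095,-0.11,0.1,0,0.003,0,-0.128,0.0095,-0.11,0.1,0,0.003,0,-0.128,0.0095,-0.11,0.1]

```text
time: 9.82
eef_pos: [475.1, 53.3, 19.1]
eef_rot: [[-0.424, 0.905, -0.003], [0.905, 0.424, -0.004], [-0.002, -0.004, -1.0]]
wrist_force: [-0.3, -1.1, 0.5]
finger_gap: 0.452
```

servo_tool:
  moves: [0,0,0,0,0,0,1,0,0,0,0,0,0,1,0,0,0,0,0,0,1,0,0,0,0,0,0,1]

```text
time: 10.32
eef_pos: [475.7, 53.2, 19.7]
eef_rot: [[-0.424, 0.905, -0.002], [0.905, 0.424, -0.004], [-0.003, -0.004, -1.0]]
wrist_force: [-0.1, 0.2, 3.1]
finger_gap: 0.166
```

servo_tool:
  moves: [0,0,0,0,0,0.05,1,0,0,0,0,0,0.1,1,0,0,0,0.045,-0.023,0.105,1,0,0,0,0.091,-0.046,0.105,1,0,0,0,0.091,-0.046,0.105,1,0,0,0,0.091,-0.046,0.07,1,0,0,0,0.091,-0.046,0.055,1,0,0,0,0.091,-0.046,0.055,1,0,0,0,0.091,-0.046,0.055,1]

```text
time: 11.45
eef_pos: [567.1, 7.3, 75.8]
eef_rot: [[-0.425, 0.905, -0.001], [0.905, 0.425, -0.004], [-0.003, -0.002, -1.0]]
wrist_force: [1.2, -0.6, -0.8]
finger_gap: 0.163
```

Run:
```python
from h import *
np.set_printoptions(precision=1,suppress=True)
o=arm.get_obs(); e=o["eef_pos"]; print(e,o["eef_rot"].round(3).tolist(),o["finger_gap"]*92,o["wrist_force"])
c=cal("wrist"); cv2.imwrite("pics/w5.png",c["color"][:,:,::-1])
p=proj(c,[566.9,7.3,49])[0].astype(int); x0,y0=p[0]-60,p[1]-50; i=c["color"][y0:y0+80,x0:x0+110,::-1]
cv2.imwrite("pics/c7.png",cv2.resize(i,None,fx=7,fy=7,interpolation=cv2.INTER_CUBIC))
```

```text
[567.1   7.3  75.8] [[-0.425, 0.905, -0.001], [0.905, 0.425, -0.004], [-0.003, -0.002, -1.0]] 14.951056349693715 [ 1.2 -0.6 -0.8]
```

View pics/c7.png

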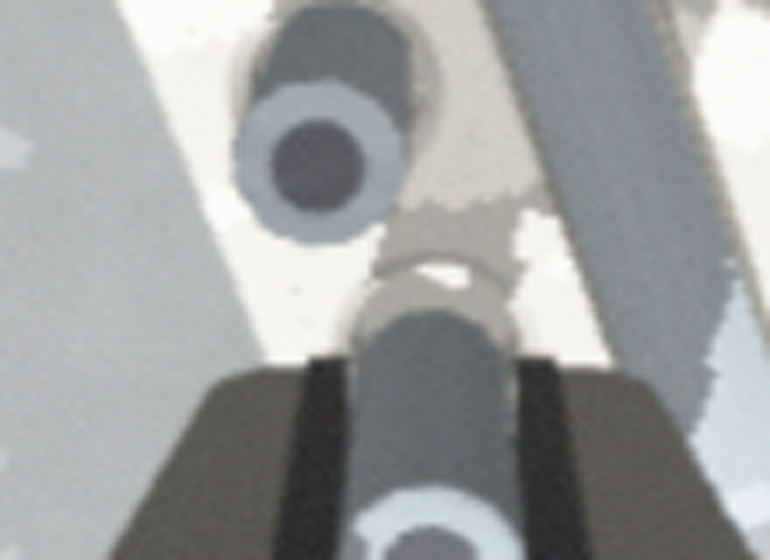

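The spacer hangs about 7 mm over the near-row well. Its foot arc is at (433,310) and the rim spans 345–520 (centre 432), so it is centred. I'll lower it gently.

servo_tool:
  moves: [0,0,0,0.0002,-0.0005,-0.004,1,0,0,0,0.0002,-0.0005,-0.008,1,0,0,0,0.0002,-0.0005,-0.011,1,0,0,0,0.0002,-0.0005,-0.013,1,0,0,0,0.0002,-0.0005,-0.013,1]

```text
time: 12.12
eef_pos: [567.5, 6.8, 62.8]
eef_rot: [[-0.425, 0.905, -0.0], [0.905, 0.425, -0.004], [-0.004, -0.002, -1.0]]
wrist_force: [0.7, 1.0, -0.6]
finger_gap: 0.163
```

servo_tool:
  moves: [0,0,0,0,0,-0.004,1,0,0,0,0,0,-0.008,1,0,0,0,0,0,-0.0095,1,0,0,0,0,0,-0.0095,1]

```text
time: 12.62
eef_pos: [567.4, 6.7, 53.7]
eef_rot: [[-0.425, 0.905, -0.001], [0.905, 0.425, -0.004], [-0.003, -0.003, -1.0]]
wrist_force: [-3.0, -0.2, 4.0]
finger_gap: 0.165
```

servo_tool:
  moves: [0,0,0,0,0,0,0.4,0,0,0,0,0,0,0.3,0,0,0,0,0,0,0.3,0,0,0,0,0,0.02,0.3,0,0,0,0,0,0.06,0.3,0,0,0,0,0,0.1,0.3,0,0,0,0,0,0.1,0.3]

```text
time: 13.5
eef_pos: [570.1, 6.3, 157.7]
eef_rot: [[-0.425, 0.905, 0.007], [0.905, 0.425, -0.006], [-0.008, 0.004, -1.0]]
wrist_force: [1.1, -0.0, -0.0]
finger_gap: 0.351
```

Run:
```python
from h import *
np.set_printoptions(precision=1,suppress=True)
o=arm.get_obs(); e=o["eef_pos"]; print(o["time"],e,o["eef_rot"].round(3).tolist(),o["finger_gap"]*92)
for n in("wrist","side","scene"):
  c=cal(n); cv2.imwrite(f"pics/{n}6.png",c["color"][:,:,::-1]); g=cv2.cvtColor(c["color"],cv2.COLOR_RGB2GRAY)
  if n!="wrist": continue
  for P in ([602.7,44.1,79],[582,65.9,79],[566.9,7.3,79],[545.4,29.2,79]):
    x,y=proj(c,P)[0].round().astype(int); w=g[y-9:y+10,x-9:x+10]
    _,m=cv2.threshold(w,0,255,cv2.THRESH_OTSU|cv2.THRESH_BINARY_INV); _,l,s,ce=cv2.connectedComponentsWithStats(m); k=l[9,9]
    print(P,s[k,4],atz(c,ce[k]+[x-9,y-9],P[2]))
a=cv2.imread("pics/side6.png")[160:235,270:400]; b=cv2.imread("pics/wrist6.png")[130:280,240:500]
cv2.imwrite("pics/c8.png",np.vstack([cv2.resize(a,(520,300),interpolation=cv2.INTER_CUBIC),cv2.resize(b,(520,300),interpolation=cv2.INTER_CUBIC)]))
```

```text
13.5 [570.1   6.3 157.7] [[-0.425, 0.905, 0.007], [0.905, 0.425, -0.006], [-0.008, 0.004, -1.0]] 32.27444640024739
[602.7, 44.1, 79] 66 [602.7  44. ]
[582, 65.9, 79] 67 [582.6  65.5]
[566.9, 7.3, 79] 59 [567.3   6.9]
[545.4, 29.2, 79] 63 [546.2  28.6]
```

View pics/c8.png

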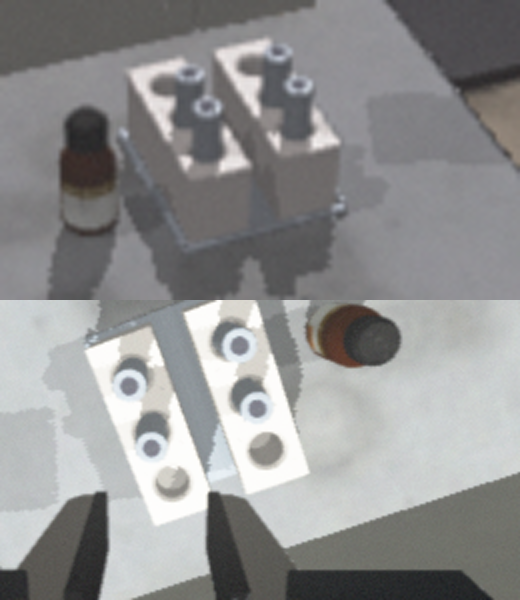

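Both loose spacers stand in the middle wells. Their tops are level with the fixed ones in the side view, and the wrist view puts them at (567.3,6.9) and (602.7,44.0), on the well centres. Now to the tab: the estimated grip point is (419,228,90), with the jaws along yaw 128.5°.

servo_tool:
  moves: [0,0,0.17,-0.02,0.03,0.01,0,0,0,0.34,-0.035,0.055,0.02,0,0,0,0.51,-0.05,0.08,0.03,0,0,0,0.68,-0.065,0.105,0.03,0,0,0,0.85,-0.08,0.13,0.03,0,0,0,1.02,-0.095,0.155,0.03,0,0,0,1.19,-0.11,0.18,0.03,0,0,0,1.36,-0.125,0.2,0.02,0,0,0,1.53,-0.14,0.215,0.01,0,0,0,1.7,-0.151,0.222,0,0,0,0,1.806,-0.151,0.222,-0.01,0,0,0,1.806,-0.151,0.222,-0.01,0]

```text
time: 15.15
eef_pos: [413.9, 228.5, 140.2]
eef_rot: [[-0.782, -0.623, -0.0], [-0.623, 0.782, -0.003], [0.002, -0.002, -1.0]]
wrist_force: [0.1, -0.6, -0.1]
finger_gap: 0.496
```

Run:
```python
from h import *
np.set_printoptions(precision=2,suppress=True)
o=arm.get_obs(); e=o["eef_pos"]; print(o["time"],e,o["eef_rot"].round(3).tolist(),o["finger_gap"]*92,o["joint_positions"])
c=cal("wrist"); cv2.imwrite("pics/w7.png",c["color"][:,:,::-1]); np.savez("w7.npz",**{k:c[k] for k in("rvec","tvec","mtx")})
print("tab grip",proj(c,[419.4,228.3,96]),"tcp",proj(c,e))
p=proj(c,[419.4,228.3,96])[0].astype(int); x0,y0=p[0]-75,p[1]-70; print(x0,y0)
i=np.ascontiguousarray(cv2.resize(c["color"][y0:y0+110,x0:x0+150,::-1],None,fx=5,fy=5,interpolation=cv2.INTER_CUBIC))
cv2.imwrite("pics/c9.png",i)
```

```text
15.15 [413.85 228.53 140.21] [[-0.782, -0.623, -0.0], [-0.623, 0.782, -0.003], [0.002, -0.002, -1.0]] 45.66437806802359 [ 0.25 -0.04  1.95 -0.    1.23 -1.99]
tab grip [[314.73 224.14]] tcp [[319.24 240.79]]
239 154
```

View pics/c9.png

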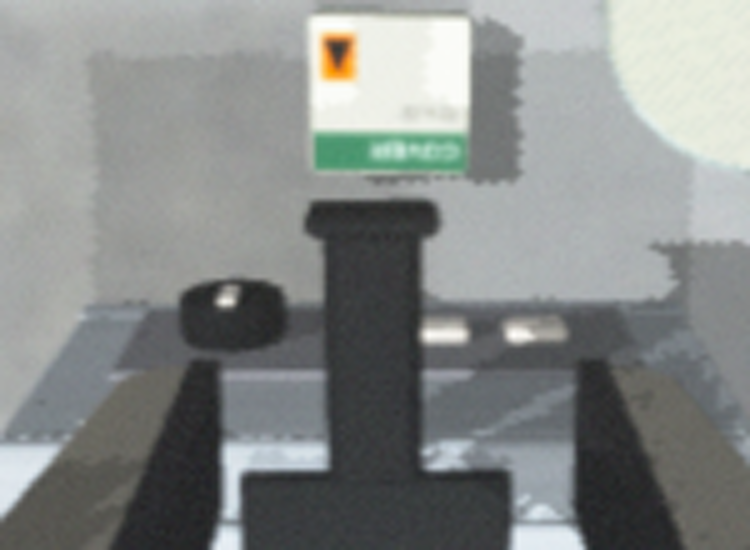

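The tab points straight up the image. The tongue spans x 326–422 in the crop, its wide end is at y 200–240, and the lid edge is at y≈440. The grip point is about (374,330), i.e. raw (313.4,219.6).

Run:
```python
from h import *
np.set_printoptions(precision=2,suppress=True)
c=dict(np.load("w7.npz")); o=arm.get_obs(); e=o["eef_pos"]; r=0.6724
ex=np.array([np.cos(r),np.sin(r)]); ey=np.array([-ex[1],ex[0]]); H=np.array([535.2,320.4])
for n,v in (("end outer",200),("end inner",240),("mid",330),("lid edge",440)):
    u=(239+374/5-.4,154+v/5-.4); p=atz(c,u,96); print(n,p,"from hinge: x %.1f y %.1f"%((p-H)@ex,(p-H)@ey), "rel tcp",p-e[:2])
```

```text
end outer [400.17 211.74] from hinge: x -173.3 y -0.9 rel tcp [-14.45 -16.89]
end inner [405.27 215.77] from hinge: x -166.8 y -0.9 rel tcp [ -9.35 -12.86]
mid [417.04 225.06] from hinge: x -151.8 y -1.0 rel tcp [ 2.42 -3.56]
lid edge [431.98 236.87] from hinge: x -132.8 y -1.1 rel tcp [17.36  8.24]
```

servo_tool:
  moves: [0,0,0,0.0053,-0.0017,-0.015,0,0,0,0,0.0053,-0.0017,-0.03,0,0,0,0,0.0053,-0.0017,-0.045,0,0,0,0,0.0053,-0.0017,-0.06,0,0,0,0,0.0053,-0.0017,-0.06,0,0,0,0,0.0053,-0.0017,-0.06,0]

```text
time: 15.95
eef_pos: [420.2, 227.0, 81.4]
eef_rot: [[-0.783, -0.622, 0.002], [-0.622, 0.783, -0.002], [0.0, -0.003, -1.0]]
wrist_force: [0.2, -0.3, 1.9]
finger_gap: 0.5
```

servo_tool:
  moves: [0,0,0,0,0,0,1,0,0,0,0,0,0,1,0,0,0,0,0,0,1,0,0,0,0,0,0,1,0,0,0,0,0,0,1]

```text
time: 16.58
eef_pos: [419.7, 227.8, 81.6]
eef_rot: [[-0.783, -0.622, 0.001], [-0.622, 0.783, -0.001], [-0.0, -0.001, -1.0]]
wrist_force: [-2.8, 4.3, 3.0]
finger_gap: 0.174
```

Run:
```python
import numpy as np
def w(t): t=np.radians(t); return np.array([-146*np.cos(t)+3*np.sin(t), 146*np.sin(t)+3*np.cos(t)])
for a,b in((0,30),(30,60)):
    L=[]
    for t in np.linspace(a,b,11)[1:].tolist()+[b,b]:
        d=w(t)-w(a); L+=[0,0,0,*(np.array([d[0]*.7826,d[0]*.6225,d[1]])/1000).round(4).tolist(),1]
    print(L)
```

```text
[0, 0, 0, 0.0003, 0.0002, 0.0076, 1, 0, 0, 0, 0.0009, 0.0007, 0.0152, 1, 0, 0, 0, 0.0018, 0.0014, 0.0228, 1, 0, 0, 0, 0.003, 0.0024, 0.0303, 1, 0, 0, 0, 0.0045, 0.0036, 0.0377, 1, 0, 0, 0, 0.0063, 0.005, 0.045, 1, 0, 0, 0, 0.0084, 0.0067, 0.0521, 1, 0, 0, 0, 0.0108, 0.0086, 0.0591, 1, 0, 0, 0, 0.0135, 0.0108, 0.066, 1, 0, 0, 0, 0.0165, 0.0131, 0.0726, 1, 0, 0, 0, 0.0165, 0.0131, 0.0726, 1, 0, 0, 0, 0.0165, 0.0131, 0.0726, 1]
[0, 0, 0, 0.0032, 0.0026, 0.0064, 1, 0, 0, 0, 0.0067, 0.0053, 0.0126, 1, 0, 0, 0, 0.0105, 0.0083, 0.0186, 1, 0, 0, 0, 0.0144, 0.0115, 0.0243, 1, 0, 0, 0, 0.0186, 0.0148, 0.0298, 1, 0, 0, 0, 0.0231, 0.0183, 0.0349, 1, 0, 0, 0, 0.0277, 0.022, 0.0398, 1, 0, 0, 0, 0.0325, 0.0259, 0.0443, 1, 0, 0, 0, 0.0375, 0.0298, 0.0485, 1, 0, 0, 0, 0.0427, 0.0339, 0.0523, 1, 0, 0, 0, 0.0427, 0.0339, 0.0523, 1, 0, 0, 0, 0.0427, 0.0339, 0.0523, 1]
```

servo_tool:
  moves: [0,0,0,0.0003,0.0002,0.0076,1,0,0,0,0.0009,0.0007,0.0152,1,0,0,0,0.0018,0.0014,0.0228,1,0,0,0,0.003,0.0024,0.0303,1,0,0,0,0.0045,0.0036,0.0377,1,0,0,0,0.0063,0.005,0.045,1,0,0,0,0.0084,0.0067,0.0521,1,0,0,0,0.0108,0.0086,0.0591,1,0,0,0,0.0135,0.0108,0.066,1,0,0,0,0.0165,0.0131,0.0726,1,0,0,0,0.0165,0.0131,0.0726,1,0,0,0,0.0165,0.0131,0.0726,1]

```text
time: 18.08
eef_pos: [436.0, 241.0, 154.2]
eef_rot: [[-0.783, -0.622, 0.001], [-0.622, 0.783, -0.001], [0.0, -0.001, -1.0]]
wrist_force: [-3.4, 2.7, -0.7]
finger_gap: 0.17
```

servo_tool:
  moves: [0,0,0,0.0032,0.0026,0.0064,1,0,0,0,0.0067,0.0053,0.0126,1,0,0,0,0.0105,0.0083,0.0186,1,0,0,0,0.0144,0.0115,0.0243,1,0,0,0,0.0186,0.0148,0.0298,1,0,0,0,0.0231,0.0183,0.0349,1,0,0,0,0.0277,0.022,0.0398,1,0,0,0,0.0325,0.0259,0.0443,1,0,0,0,0.0375,0.0298,0.0485,1,0,0,0,0.0427,0.0339,0.0523,1,0,0,0,0.0427,0.0339,0.0523,1,0,0,0,0.0427,0.0339,0.0523,1]

```text
time: 19.58
eef_pos: [478.4, 275.3, 206.3]
eef_rot: [[-0.783, -0.622, -0.001], [-0.622, 0.783, -0.001], [0.001, 0.0, -1.0]]
wrist_force: [-3.9, 3.5, -4.6]
finger_gap: 0.168
```

Run:
```python
from h import *
np.set_printoptions(precision=2,suppress=True)
o=arm.get_obs(); e=o["eef_pos"]; print(o["time"],e,o["wrist_force"],o["finger_gap"]*92,abs(o["joint_velocities"]).max())
r=.6724; ex=np.array([np.cos(r),np.sin(r)]); H=np.array([534.2,318.4])
x=(e[:2]-H)@ex; z=e[2]+8.4-87; print("radius %.1f angle %.1f"%(np.hypot(x,z),np.degrees(np.arctan2(z,-x)-np.arctan2(3,146))))
c=cal("scene"); i=c["color"][:,:,::-1]; cv2.imwrite("pics/scene8.png",i)
s=cal("side")["color"][:,:,::-1]; cv2.imwrite("pics/side8.png",s)
a=cv2.resize(i[120:230,200:310],(400,400),interpolation=cv2.INTER_CUBIC); b=cv2.resize(s[190:310,260:380],(400,400),interpolation=cv2.INTER_CUBIC)
cv2.imwrite("pics/c10.png",np.hstack([a,b]))
ey=np.array([-ex[1],ex[0]])
for t in(54,60,66):
  t=np.radians(t)
  for n,cc,(x0,y0,f) in(("scene",c,(200,120,400/110)),):
    P=[[*(H-ex*124*np.cos(t)+ey*k*67),87+124*np.sin(t)] for k in(-1,1)]
    print(n,np.degrees(t).round(),((proj(cc,P)-[x0,y0])*f).round(0).tolist())
```

```text
19.575 [478.39 275.34 206.26] [-3.92  3.5  -4.58] 15.473212407305928 0.0037413749882595376
radius 145.8 angle 59.9
scene 54.0 [[338.0, 94.0], [100.0, 59.0]]
scene 60.0 [[342.0, 70.0], [104.0, 35.0]]
scene 66.0 [[347.0, 47.0], [108.0, 13.0]]
```

The viewer limit is reached, so I'll check the lid angle numerically: find where the lid's front edge falls in the scene and side images.

Run:
```python
from h import *
r=.6724; ex=np.array([np.cos(r),np.sin(r)]); ey=np.array([-ex[1],ex[0]]); H=np.array([534.2,318.4])
for n in("scene","side"):
  c=cal(n); g=cv2.cvtColor(c["color"],cv2.COLOR_RGB2GRAY); g0=cv2.cvtColor(cv2.imread(f"pics/{n}0.png"),cv2.COLOR_BGR2GRAY)
  def prof(img,t,R,ks):
    t=np.radians(t); P=[[*(H-ex*R*np.cos(t)+ey*k),87+R*np.sin(t)] for k in ks]
    u=proj(c,P).astype(np.float32); return cv2.remap(img,u[None,:,0],u[None,:,1],cv2.INTER_LINEAR).astype(float).mean()
  for ks in(np.arange(-62,-38,2),np.arange(40,62,2)):
    print(n,ks[0],"shut R profile",[(R,round(prof(g0,0,R,ks))) for R in range(110,145,4)])
    print("   vs angle at R=127",[(t,round(prof(g,t,127,ks))) for t in range(46,76,2)])
```

```text
scene -62 shut R profile [(110, 185), (114, 192), (118, 196), (122, 184), (126, 142), (130, 117), (134, 114), (138, 113), (142, 113)]
   vs angle at R=127 [(46, 118), (48, 122), (50, 101), (52, 79), (54, 76), (56, 79), (58, 135), (60, 174), (62, 155), (64, 126), (66, 119), (68, 120), (70, 120), (72, 122), (74, 124)]
scene 40 shut R profile [(110, 178), (114, 184), (118, 190), (122, 185), (126, 151), (130, 120), (134, 114), (138, 114), (142, 113)]
   vs angle at R=127 [(46, 166), (48, 165), (50, 162), (52, 150), (54, 113), (56, 87), (58, 126), (60, 203), (62, 225), (64, 226), (66, 222), (68, 210), (70, 186), (72, 152), (74, 131)]
side -62 shut R profile [(110, 205), (114, 195), (118, 200), (122, 204), (126, 190), (130, 122), (134, 124), (138, 123), (142, 122)]
   vs angle at R=127 [(46, 68), (48, 73), (50, 75), (52, 63), (54, 49), (56, 68), (58, 123), (60, 144), (62, 124), (64, 117), (66, 108), (68, 108), (70, 108), (72, 122), (74, 121)]
side 40 shut R profile [(110, 159), (114, 157), (118, 158), (122, 159), (126, 160), (130, 160), (134, 160), (138, 161), (142, 162)]
   vs angle at R=127 [(46, 118), (48, 81), (50, 83), (52, 90), (54, 100), (56, 106), (58, 111), (60, 108), (62, 107), (64, 105), (66, 96), (68, 86), (70, 73), (72, 109), (74, 118)]
```

Both cameras put the bright front edge of the lid at about 60°, which matches the kinematics (59.9°). I'll hold briefly, then hand in.

servo_tool:
  moves: [0,0,0,0,0,0,1,0,0,0,0,0,0,1,0,0,0,0,0,0,1,0,0,0,0,0,0,1]

```text
time: 20.27
eef_pos: [478.4, 275.4, 206.3]
eef_rot: [[-0.783, -0.622, -0.001], [-0.622, 0.783, -0.0], [0.001, 0.0, -1.0]]
wrist_force: [-4.5, 3.4, -4.5]
finger_gap: 0.169
```

Run:
```python
from h import *
o=arm.get_obs(); print(o["time"],o["eef_pos"].round(1),o["wrist_force"].round(1),o["finger_gap"]*92,abs(o["joint_velocities"]).max()); print(arm.sign_off())
```

```text
20.275 [478.4 275.4 206.3] [-4.5  3.4 -4.5] 15.556926729720692 0.0019892354562565714
the job is handed in; nothing more can be done
None
```

The job is handed in at about 20.3 s: both spacers are in their rows, and the arm is holding the bath lid open by its tab at about 60°. The sign-off reported no verdict.

- **Spacers:** The 65 mm spacer is in the middle well of the far row, which is the deep (long) one. The 45 mm spacer is in the middle well of the near row, the shallow one. After release, the wrist image put their tops within about 1 mm of the well centres, and in the side view they stood level with the fixed spacers.
- **Lid:** The lid angle is 59.9° from the arm's position. In the scene and side images the lid's front edge is at about 60°. The arm was still, the fingers were stopped at about 15.6 mm on the 16 mm tongue, and the wrist force was about 7 N.

**Disagreements and gaps:**
- The side camera placed the rack and spacers about 5 mm away from where the scene and wrist cameras did, so I used the wrist and scene values.
- I had used all 12 pictures by the end, so the final lid check was numerical only.
- The bystanders were not re-measured at the end. I saw no sign of contact with them.

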